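# Sweep the leftover mug pieces into the dustpan

## Task

Clear up after the mug mending: sweep the three small curved broken pieces across the tablecloth into the dustpan, until each lies wholly on the pan's flat floor, past its sloping lip. Only push them along the surface with the fingers: do not pick any of them up. Leave the broken mug, its loose handle and the glue bottle where they are, and finish with the hand clear of everything.

Things in the scene. Friction and masses are not known exactly. Their poses are not given: they have to be found in the camera images.
- piece_a: Loose broken piece of a mug's wall, 6 mm thick, teal glaze outside, cream on edges and inside, about 22 g; slides easily. Jagged outline up to 48 mm along its x (mostly 40), 40 mm along y. Curved like the mug; lies arched side up on its two long edges (along its x, 40 mm apart, 7 mm high); crown 11.5 mm high. Origin: middle of its outline, at table level; z up.
- piece_b: Loose broken piece of a mug's wall, 6 mm thick, teal glaze outside, cream on edges and inside, about 22 g; slides easily. Jagged outline up to 47 mm along its x (mostly 40), 40 mm along y. Curved like the mug; lies arched side up on its two long edges (along its x, 40 mm apart, 7 mm high); crown 11.5 mm high. Origin: middle of its outline, at table level; z up.
- piece_c: Loose broken piece of a mug's wall, 6 mm thick, teal glaze outside, cream on edges and inside, about 22 g; slides easily. Jagged outline up to 50 mm along its x (mostly 40), 40 mm along y. Curved like the mug; lies arched side up on its two long edges (along its x, 40 mm apart, 7 mm high); crown 11.5 mm high. Origin: middle of its outline, at table level; z up.
- dustpan: Grey plastic dustpan lying on the table; does not move at all. Origin: middle of the lip's front edge, at table level; x points into the pan (open mouth to back wall), y across the mouth, z up. Inside 240 mm wide, 200 mm deep. The lip slopes up from 0 to 3 mm over its first 30 mm; behind it the floor is flat, 3 mm above the table.
- pan_floor (a point): Centre of the dustpan's flat floor, on its surface, 115 mm in from the lip's front edge; axes as the dustpan's. Side walls 4 mm thick, 120 mm either side of the middle, rise from 6 mm near the mouth to 50 mm at the 50 mm high back wall, 85 mm behind this point. The handle goes on 130 mm behind the back wall, up to 45 mm above the table.
- mug: Bystander, loose: the broken teal mug, standing upright, 88 mm across and 100 mm high, without handle and with a jagged gap in its wall down to about 50 mm. Origin: centre of its underside. Leave it.
- mug_handle: Bystander, loose: the mug's broken-off handle, a C-shaped teal bar 14 mm thick lying flat, about 70 mm along its own x and 50 mm along its y. Origin: on the table at the centre of the C's curve; its two ends point to its -y. It will still be glued on; leave it.
- glue_bottle: Bystander, loose: white round glue bottle with a black nozzle, 54 mm across and 135 mm high, standing upright. Origin: centre of its underside. Leave it.
Things that resemble listed ones, but are neither listed nor needed, are in the scene too. Leave any pink look-alike of the piece_c alone.

How it is judged:
By the outcome, as a careful person would: the job done as asked, in the order asked, and still so for the second after the job is handed in, with the robot touching nothing.
It also fails if it takes over 72 s, if anything falls off the work surface, if the arm or the gripper's body presses on something with over 40 N, if the wrist force passes 120 N, or if a joint passes its speed limit or range.

## Robot

A 6-joint arm with a two-finger parallel gripper is mounted at the origin on the work surface. World frame = base frame: x ahead of the robot, y to its left, z up, the work surface at z = 0. Lengths are in m, angles in rad, forces in N, time in s.
With the tool pointing down it reaches from about 0.275 to 0.75 m from the base axis. Payload 10.2 kg.
Tool frame: the origin (TCP) lies midway between the tips of the shut fingers; the grasp point (between the pads) lies 19 mm behind it (env.hold_point_z is the distance from the TCP to the grasp point, in m); x points along the fingers, z is the direction in which the jaws open and shut, and the axes are right-handed (so a half turn about x gives the same grasp; the last joint's range is limited). The gripper opens to 85 mm and grips with 20 to 120 N. Pads are 22 mm wide; open, the fingers measure 114 mm over their backs; the gripper's body (76 mm by 85 mm) begins 54 mm behind the grasp point. The pads swing forward as they close: fully open they stand 13 mm farther back than shut.
Start: joints at [0.884, 0.313, 1.498, -0, 1.331, -0.223], TCP at [0.235, 0.47, 0.231] pointing down, gripper open.
Joint ranges: [-2.94, 2.94], [-0.97, 2.17], [0.19, 2.56], [-1.23, 4.37], [0.02, 3.11], [-2.88, 2.88]. Speed limits (rad/s): [2.39, 2.39, 3.01, 3.14, 3.14, 3.14].

## Interface

Orientations are given as a unit quaternion [x, y, z, w].
In Python, from bench import env, kinematics, monitor, eyes, job gives the robot as it stands. The module is installed in compiled form; this text tells all that it offers. Calls block until the motion is done:
- env.reach(position, orientation): joint-space move of the TCP to a pose.
- env.movel(position, velocity=0.15, frame=None, guard=None): straight line of the TCP; frame=None keeps the orientation; velocity is the mean speed in m/s. With guard (N) it stops when the force on the tool has changed by that much, and returns True; else False.
- env.set_joints(angles): joint-space move.
- env.release() and env.close_gripper(effort=None): open the fingers fully, or close them until they stop; effort is the grip in N (None keeps the last).
- env.hold(seconds).
- kinematics.ik(position, orientation): joint angles nearest the present ones, or None.
- monitor.sense(): the state.
- eyes.grab_frame(name): name is "side" or "top"; returns a dict with "frame" (400x640x3 uint8, red, green, blue), "mtx" (3x3 intrinsics, pixels), "view" (4x4, takes a point from world to camera coordinates). Camera axes: x right, y down, z forward; pixel columns grow to the right and rows downward; lengths in m; the calibration is good to about 2 mm. A picture is of the moment at which its call begins. There is no depth.
A pose or a line that the arm cannot do raises env.MotionError and nothing moves.
- job.hand_in(): hands the job in, once; it reports no verdict.
The state is a dict: "clock": time; "joints": joint angles; "qvel": joint speeds; "joint_efforts": joint torques, N m; "position": TCP position; "ee_rot": TCP orientation; "contact_force": force on the tool from outside, world axes, zero at the start; "ft_torque": the same for the moment, N m; "finger_gap": opening from 0.0 (shut) to 1.0 (fully open).
Only numpy, scipy, OpenCV 4.12 (cv2) and the standard library are available. Lean on these libraries where they do the work, as an engineer would, in place of code of your own. Each camera call takes 0.05 s, during which the arm holds its last target. There are 200 camera calls.

## Working session

There is one attempt and no reset: what is moved stays moved. The work goes in short steps, each a Python script; the robot and the scene stay as the last script left them, time stands still between calls to the robot, and variables do not carry over. Pictures are saved under pics/ and viewed, about 8 in all and at most 12, crops included, and the job is handed in when it is done.

```bash
mkdir -p pics; python3 - <<'E'
from bench import env, kinematics, monitor, eyes, job
import cv2,numpy as np
for n in("top","side"):
    f=eyes.grab_frame(n); np.savez(f'{n}0.npz',**f); cv2.imwrite(f'pics/{n}0.png',f['frame'][:,:,::-1])
    print(n,f['mtx'].tolist(),np.round(f['view'],3).tolist())
s=monitor.sense();print(s['clock'],s['position'],s['ee_rot'],s['finger_gap'],env.hold_point_z)
E
```

```text
top [[440.3197483836346, 0.0, 328.32768745602135], [0.0, 440.3197483836346, 195.510617174937], [0.0, 0.0, 1.0]] [[-0.014, -1.0, 0.015, 0.12], [-0.996, 0.013, -0.085, 0.589], [0.085, -0.017, -0.996, 1.166], [0.0, 0.0, 0.0, 1.0]]
side [[427.1228630049012, 0.0, 320.14986111147044], [0.0, 427.1228630049012, 203.35314154832773], [0.0, 0.0, 1.0]] [[-0.942, -0.335, 0.007, 0.605], [-0.254, 0.702, -0.665, 0.097], [0.218, -0.629, -0.747, 0.851], [0.0, 0.0, 0.0, 1.0]]
0.1 [0.23473432 0.46934832 0.23079232] [-0.37183771  0.60191612  0.37157023  0.60113998] 1.005630856232092 0.0187
```

View pics/top0.png

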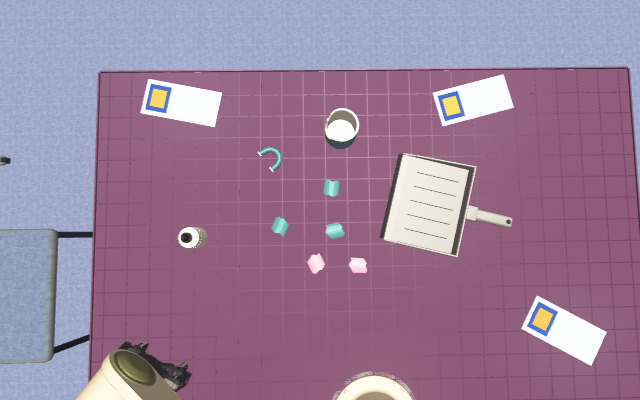

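View pics/side0.png

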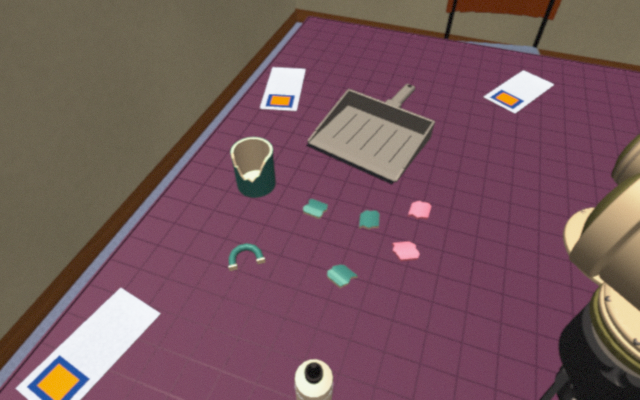

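The top view shows teal pieces at (332,188), (335,230) and (280,226). The pink look-alikes are at (316,263) and (358,265), and the teal handle is at (270,158). The mug is at (342,128), the glue at (192,238), and the pan mouth runs from (402,155) to (384,240). By the description I choose the three teal blobs. Next I'll measure them and check the choice in one crop.

```bash
cat >h.py <<'E'
from bench import env, kinematics, monitor, eyes, job
import cv2,numpy as np
def ray(f,uv,z):
    K,V=f['mtx'],f['view'];R,t=V[:3,:3],V[:3,3]
    d=R.T@np.linalg.solve(K,[uv[0],uv[1],1.]);c=-R.T@t
    return (c+d*(z-c[2])/d[2])[:2]
def proj(f,p):
    c=f['view'][:3,:3]@np.asarray(p,float)+f['view'][:3,3];q=f['mtx']@c;return q[:2]/q[2]
def teal(f):
    h=cv2.cvtColor(np.ascontiguousarray(f['frame']),cv2.COLOR_RGB2HSV)
    m=cv2.inRange(h,(75,50,50),(100,255,255))
    m=cv2.morphologyEx(m,cv2.MORPH_CLOSE,np.ones((3,3)))
    return [c for c in cv2.findContours(m,cv2.RETR_EXTERNAL,cv2.CHAIN_APPROX_NONE)[0] if cv2.contourArea(c)>50]
def pieces(f):
    out=[]
    for c in teal(f):
        w=np.array([ray(f,p,.008) for p in c[:,0]],np.float32)
        r=cv2.minAreaRect(w*1000);(u,v),_,_=cv2.minAreaRect(c)
        out.append((np.round([u,v]),np.round(r[0],0),np.round(r[1],0),round(r[2])))
    return out
E
python3 - <<'E'
from h import *
f=dict(np.load('top0.npz'));s=dict(np.load('side0.npz'))
for n,g in(("top",f),("side",s)):
    print(n);[print(*p) for p in pieces(g)]
# pan: pale low-saturation blob in region
h=cv2.cvtColor(f['frame'],cv2.COLOR_RGB2HSV)
m=cv2.inRange(h,(0,0,120),(179,60,255));m[:140]=0;m[265:]=0;m[:,:375]=0;m[:,480:]=0
m=cv2.morphologyEx(m,cv2.MORPH_OPEN,np.ones((5,5)))
c=max(cv2.findContours(m,0,2)[0],key=cv2.contourArea);b=cv2.boxPoints(cv2.minAreaRect(c))
print('panbox',b.tolist(),[np.round(ray(f,p,.003),3).tolist() for p in b])
for uv in[(399,155),(382,240)]:print('mouth',ray(f,uv,0))
for uv in[(309,143),(396,181)]:print('mouth side',ray(s,uv,0))
cr=cv2.resize(f['frame'][145:280,240:480],None,fx=3.3,fy=3.3,interpolation=cv2.INTER_CUBIC)
cv2.imwrite('pics/crop.png',cr[:,:,::-1])
E
```

```text
top
[334. 230.] [497.  97.] [38. 47.] 13
[280. 226.] [511. 245.] [40. 43.] 65
[331. 188.] [614. 104.] [39. 45.] 81
[273. 156.] [703. 264.] [65. 44.] 37
[341. 142.] [740.  75.] [34. 81.] 3
side
[341. 274.] [514. 245.] [39. 44.] 65
[244. 252.] [707. 261.] [64. 41.] 36
[369. 218.] [499.  95.] [38. 42.] 16
[315. 207.] [617. 105.] [39. 45.] 83
[257. 179.] [772.  65.] [ 91. 117.] 35
panbox [[382.4459228515625, 240.23773193359375], [402.5343017578125, 151.84872436523438], [470.133544921875, 167.21218872070312], [450.045166015625, 255.6011962890625]] [[0.468, -0.035], [0.712, -0.097], [0.667, -0.284], [0.424, -0.219]]
mouth [ 0.70371201 -0.08699118]
mouth [ 0.46860131 -0.03375958]
mouth side [ 0.70591766 -0.09638097]
mouth side [ 0.47176397 -0.03975351]
```

View pics/crop.png

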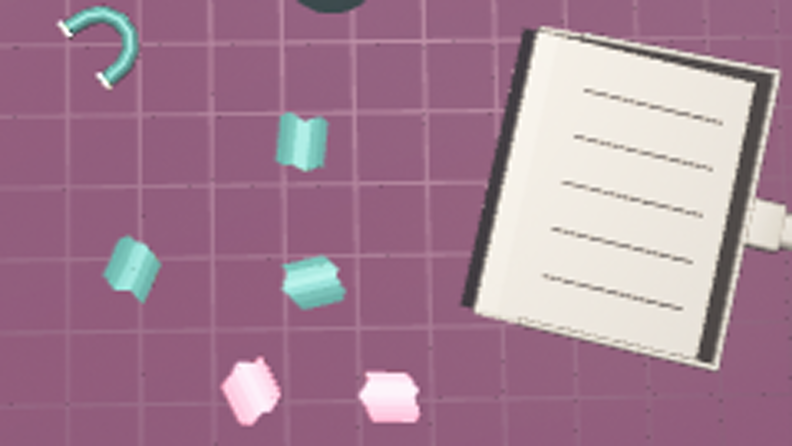

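The crop confirms the choice: three teal arched shards, with the pink look-alikes lower down at crop (250,390) and (390,397). The dark strip at the left of the pan is its front edge. The two views agree to about 4 mm, so I'll push the shard nearest the mug first with the fingers shut.

```bash
cat >>h.py <<'E'
from scipy.spatial.transform import Rotation
M=np.array([.588,-.064]);ex=np.array([-.231,-.973]);ey=np.array([.973,-.231])
W=lambda p:M+ex*p[0]+ey*p[1]              # pan -> world
P=lambda w:np.array([(np.asarray(w)-M)@ex,(np.asarray(w)-M)@ey])
def quat(d):
    d=np.append(d,0);q=[]
    for s in(1,-1):
        x=np.array([0,0,-1.]);z=s*np.array([-d[1],d[0],0]);q.append(Rotation.from_matrix(np.c_[x,np.cross(z,x),z]).as_quat())
    return q
def push(c,t,back=.055,stop=.033,z=.0055,v=.12):
    """push the piece centred at c (world) so that its centre comes to t (world)"""
    c,t=np.array(c),np.array(t);d=(t-c)/np.linalg.norm(t-c);a=c-back*d;e=t-stop*d
    j=monitor.sense()['joints']
    qs=[(np.abs(k-j).max(),i) for i,q in enumerate(quat(d)) if (k:=kinematics.ik([*a,.16],q)) is not None]
    q=quat(d)[min(qs)[1]]
    env.reach([*a,.16],q)
    print('down hit',env.movel([*a,z],.15,guard=8))
    print('push hit',env.movel([*e,z],v,guard=25),monitor.sense()['contact_force'].round(1))
    env.movel([*(e-.02*d),z],.1); env.movel([*(e-.02*d),.16],.2)
    print('clock',monitor.sense()['clock'])
def look(n):
    for k in("top","side"):
        f=eyes.grab_frame(k);print(k)
        for p in pieces(f):print(*p,'pan',P(p[1]/1000).round(3))
        cv2.imwrite(f'pics/{n}_{k}.png',f['frame'][:,:,::-1])
E
python3 - <<'E'
from h import *
env.close_gripper(20)
push([.6155,.1045],W([.115,.05]))
env.reach([.40,.16,.25],monitor.sense()['ee_rot'])
look('p1');print(monitor.sense()['clock'])
E
```

```text
down hit False
push hit True [1.3 0.6 0.4]
clock 7.2917
top
[334. 230.] [497.  97.] [38. 47.] 13 pan [-0.136 -0.126]
[280. 226.] [511. 245.] [39. 43.] 65 pan [-0.283 -0.146]
[430. 187.] [ 612. -169.] [39. 44.] 88 pan [0.097 0.048]
[273. 156.] [703. 264.] [65. 44.] 37 pan [-0.346  0.036]
[341. 142.] [740.  75.] [34. 81.] 3 pan [-0.17   0.116]
side
[341. 274.] [515. 245.] [39. 44.] 66 pan [-0.284 -0.142]
[244. 252.] [707. 262.] [64. 41.] 36 pan [-0.345  0.04 ]
[369. 218.] [499.  95.] [38. 42.] 16 pan [-0.134 -0.123]
[257. 179.] [773.  64.] [ 91. 121.] 35 pan [-0.167  0.15 ]
[353. 131.] [ 615. -170.] [38. 44.] 88 pan [0.097 0.051]
8.7833
```

View pics/p1_top.png

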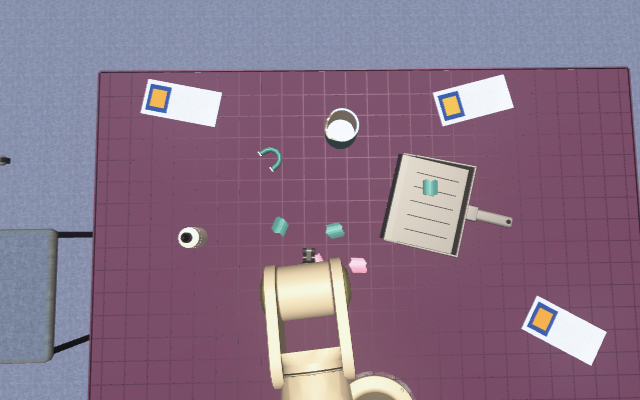

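The first piece lies on the pan floor at px (430,187), 97 mm in, and nothing else has moved. Next is the piece at (334,230).

```bash
sed -i 's/z=.0055/z=.0065/; s/guard=25/guard=40/' h.py; python3 - <<'E'
from h import *
push([.498,.096],W([.115,-.06]))
env.reach([.40,.16,.25],monitor.sense()['ee_rot'])
look('p2');print(monitor.sense()['clock'])
E
```

```text
down hit False
push hit False [ 0.1  1.  -0.1]
clock 14.3
top
[430. 229.] [ 497. -163.] [47. 38.] 89 pan [ 0.117 -0.066]
[280. 226.] [511. 245.] [39. 43.] 65 pan [-0.283 -0.146]
[430. 187.] [ 612. -169.] [39. 44.] 88 pan [0.097 0.048]
[273. 156.] [703. 264.] [65. 44.] 37 pan [-0.346  0.036]
[341. 142.] [740.  75.] [34. 81.] 3 pan [-0.17   0.116]
side
[341. 274.] [515. 245.] [39. 44.] 66 pan [-0.284 -0.142]
[244. 252.] [707. 262.] [64. 41.] 36 pan [-0.345  0.04 ]
[257. 179.] [773.  63.] [ 91. 120.] 35 pan [-0.166  0.151]
[397. 141.] [ 500. -169.] [39. 43.] 3 pan [ 0.122 -0.061]
[353. 131.] [ 615. -170.] [39. 44.] 88 pan [0.097 0.051]
15.5583
```

View pics/p2_top.png

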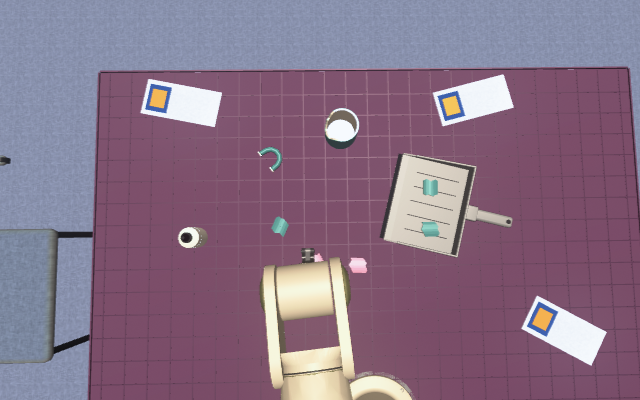

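The second piece lies in the pan at (430,229), and everything else is unmoved. The third starts skewed, so I'll push it in two stages with a check between them.

```bash
python3 - <<'E'
from h import *
T=W([.085,-.009]);c=np.array([.513,.245])
push(c,c+(T-c)*.55)
env.reach([.36,.22,.25],monitor.sense()['ee_rot'])
look('p3');print(monitor.sense()['clock'])
E
```

```text
down hit False
push hit False [ 0.  -0.4 -0.8]
clock 20.9417
top
[430. 229.] [ 497. -163.] [47. 38.] 89 pan [ 0.117 -0.066]
[325. 209.] [557. 122.] [42. 39.] 83 pan [-0.174 -0.073]
[430. 187.] [ 612. -169.] [39. 44.] 88 pan [0.097 0.048]
[273. 156.] [703. 264.] [65. 44.] 37 pan [-0.346  0.036]
[341. 142.] [740.  75.] [34. 81.] 3 pan [-0.17   0.116]
side
[244. 252.] [707. 261.] [64. 41.] 36 pan [-0.344  0.041]
[339. 220.] [558. 121.] [45. 40.] 84 pan [-0.173 -0.072]
[257. 179.] [774.  63.] [ 91. 121.] 35 pan [-0.167  0.152]
[397. 141.] [ 500. -169.] [39. 43.] 3 pan [ 0.122 -0.061]
[353. 131.] [ 615. -170.] [38. 44.] 88 pan [0.097 0.051]
21.9833
```

View pics/p3_top.png

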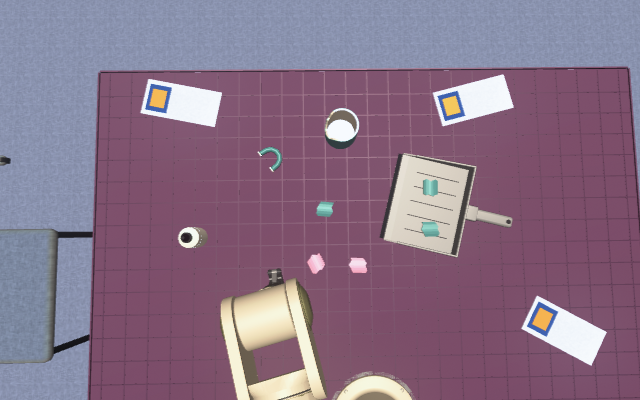

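The third piece turned and slipped off the side of the fingers. It now lies at (325,209), almost square to the way to the pan, with nothing else touched. I'll push it on from there.

```bash
python3 - <<'E'
from h import *
push([.5575,.1215],W([.085,-.009]))
env.reach([.36,.22,.25],monitor.sense()['ee_rot'])
look('p4');print(monitor.sense()['clock'])
E
```

```text
down hit False
push hit False [-1.2 -0.4  0.8]
clock 27.8583
top
[430. 229.] [ 497. -163.] [47. 38.] 89 pan [ 0.117 -0.066]
[422. 206.] [ 560. -144.] [42. 38.] 89 pan [ 0.084 -0.009]
[430. 187.] [ 612. -169.] [39. 44.] 88 pan [0.097 0.048]
[273. 156.] [703. 264.] [65. 44.] 37 pan [-0.346  0.036]
[341. 142.] [740.  75.] [34. 81.] 3 pan [-0.17   0.116]
side
[244. 252.] [707. 262.] [65. 41.] 36 pan [-0.345  0.04 ]
[257. 179.] [773.  65.] [ 90. 118.] 34 pan [-0.168  0.15 ]
[397. 141.] [ 500. -169.] [39. 43.] 3 pan [ 0.122 -0.061]
[370. 140.] [ 563. -150.] [45. 39.] 87 pan [ 0.089 -0.004]
[353. 131.] [ 615. -170.] [38. 44.] 88 pan [0.097 0.051]
29.375
```

View pics/p4_top.png

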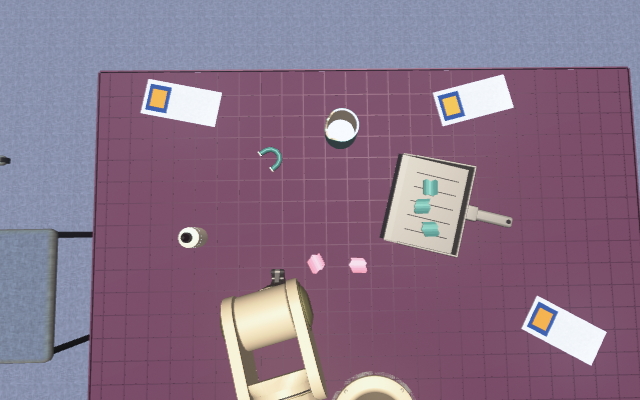

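View pics/p4_side.png

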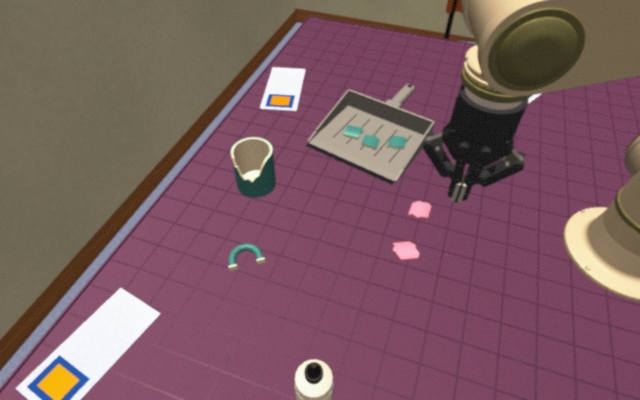

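All three pieces are on the pan's flat floor, at top-view px (430,187), (422,206) and (430,229). They sit 84–117 mm in, so even their edges are more than 25 mm past the lip. The mug, handle, glue and pink pieces are where they were, and the hand is up and clear.

```bash
python3 -c "
from bench import env,job,monitor
env.hold(.3);print(monitor.sense()['clock'],monitor.sense()['contact_force']);job.hand_in()"
```

```text
29.675 [-1.32241795  0.19033331  0.16905477]
the job is handed in; nothing more can be done
```

All three broken pieces are in the dustpan and the job is handed in, at 29.7 s of the 72 s allowed. I swept them in with the shut fingers and picked none of them up.

- **Pieces:** in the last pictures their centres are 84–122 mm in from the pan's front edge. That puts every edge at least about 25 mm past the 30 mm lip. The top and side views agree to about 8 mm.
- **Bystanders:** the mug and its handle measured the same as at the start. The glue bottle and both pink look-alikes were judged by eye only and look unmoved.
- **Hand:** it finished about 25 cm above the table, touching nothing.

Two things did not go as planned:

- **First push:** it stopped on its 25 N force guard, about 18 mm short of the target. I did not find out why, but the piece was already well on the floor. For the later pushes I raised the fingers by 1 mm and the guard to 40 N, and it did not trip again.
- **Third piece:** it slipped off the side of the fingers on the first push. I located it again and pushed it in from there.

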